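Clear the empty core from the label rewinder

TASK

Swing the rewinder's end support away from the spindle, past upright, and let it down under control onto its spring buffer so that it stays open by itself; it must not slam either way, nor be forced hard down on the buffer. Then pull the red stop collar off the free end of the spindle and the blue empty core after it, and put both into the tray. Leave the other things on the table where they are.

Things in the scene. Friction and masses are not known exactly. Their poses are not given: they have to be found in the camera images.
- rewinder: Label rewinder fixed to the table: grey base plate 100 x 375 x 12 mm (y -245 to +130 mm), white post 150 mm high at y +103 to +125 mm, horizontal steel spindle, 20 mm diameter, axis 120 mm above the table, from the post to its free end at y -83 mm. Origin on the table below the spindle axis; y runs along the spindle from free end to post, x across it, z up.
- spindle_tip (a point): Centre of the free end face of the spindle; axes as the rewinder's.
- support_hinge (a point): Midpoint of the end support's hinge axis (= the rewinder's x axis), 25 mm above the table, 53 mm beyond the spindle's free end. The support is an aluminium frame 96 mm wide, 7 mm thick, 0.35 to 0.7 kg, with plates from 35 to 123 mm and an open window from 123 to 172 mm from the hinge; an orange grip strip is its top. It turns freely on the hinge.
- support_grip (a point): Centre of the orange grip strip, 190 mm from the hinge axis. A flat bar 100 mm long (along the hinge axis), 14 mm thick, 36 mm high (along the support). z points along the support away from the hinge, y is normal to its face, on the spindle side. Fingers that reach 20 mm past the strip's centre along the support clear the collar and core by 15 mm.
- support (a joint): Support angle (rad). 0: closed, leaning 25 degrees over the spindle, blocking its end. Grows as it swings away (to the rewinder's -y); upright at 0.44; let go before that it falls shut, after it falls open onto the buffer. The buffer is set anew each time: rest lies between 1.0 and 1.4, to be felt. Let go over 2.5 degrees short of its rest, it slams (over 1.8 rad/s).
- collar: Red stop collar, a ring of 60 mm outer and 30 mm inner diameter, 24 mm wide, 65 to 125 g, threaded loosely on the spindle nearest the free end. Origin at its centre, its axis is its y axis. It hangs 5 mm below the spindle's axis.
- core: Blue empty label core, a ring of 64 mm outer and 32 mm inner diameter, 50 mm wide, 100 g, threaded loosely on the spindle between collar and post. Origin at its centre, its axis is its y axis. It hangs 6 mm below the spindle's axis.
- tray: Shallow cream tray 194 (x) x 284 (y) x 26 mm, fixed, floor 168 x 258 mm inside and 2 mm thick. Origin under its centre on the table.
- timer: Bench timer 62 x 67 x 20 mm lying by the rewinder; bystander.
- marker: Black and white marker 135 mm long lying by the rewinder; bystander.
- dropper: Dropper bottle 27 mm across, 84 mm high, standing beside the post; bystander.
- cartridge: Test cartridge 62 x 47 x 21 mm with a blue cap; bystander.
- buffer (a joint): Compression (m) of the black rubber-headed spring buffer on the base, which meets the open support's back some 40 to 70 mm from the hinge. 0 until touched; 20 N per mm, under 1 mm beneath the resting support; more than 5 mm is forcing it. At the grip strip the buffer is felt as a push back that grows by some 3 N for every 0.01 rad of further swing.
Not all that is in view belongs to the job. Of the things shaped like the collar, the red one is meant.

How it is judged (in metres and radians):
On the way, in this order (a step that is already met when the one before it is completed fails the run):
1. the support rests open on its buffer, past over-centre, untouched (value of joint support above 0.95 rad and velocity of joint support between -0.1 and 0.1 rad/s and contact force between the fingers and anything else below 0.3 N), for 0.3 s.
2. the collar is off the spindle ((y of collar in the frame of spindle_tip below -0.014 m or x of collar in the frame of spindle_tip above 0.035 m or x of collar in the frame of spindle_tip below -0.035 m or z of collar in the frame of spindle_tip above 0.035 m)), for 0.05 s.
At the end, for the whole second after the job is handed in: The end support rests open on its buffer (joint above 0.95 rad, still), and the collar and the core lie or stand in the tray, no longer moving (under 0.1 m/s): centres over its inner floor and less than 50 mm above the table (value of joint support above 0.95 rad and velocity of joint support below 0.1 rad/s and x of collar in the frame of tray between -0.084 and 0.084 m and y of collar in the frame of tray between -0.129 and 0.129 m and z of each of collar, core in the frame of tray below 0.05 m and linear speed of each of collar, core below 0.1 m/s and x of core in the frame of tray between -0.084 and 0.084 m and y of core in the frame of tray between -0.129 and 0.129 m); the robot touches nothing.
It fails at once if the support slams (turns faster than 1.8 rad/s either way) (velocity of joint support above 1.8 rad/s or velocity of joint support below -1.8 rad/s).
It fails at once if the support is forced down on its buffer (compressed more than 5 mm) (value of joint buffer above 0.005 m).
It fails at once if a bystander (timer, marker, dropper bottle, cartridge) is moved more than 30 mm (distance of any of timer, marker, dropper, cartridge from where it was at the start of the episode above 0.03 m).
It also fails if it takes over 67 s, if anything falls off the work surface, if the arm or the gripper's body presses on something with over 40 N, if the wrist force passes 120 N, or if a joint passes its speed limit or range.

ROBOT

A 7-joint arm with a two-finger parallel gripper is mounted at the origin on a cart in front of the work surface, level with it; the furniture and walls round the work are solid. World frame = base frame: x ahead of the robot, y to its left, z up, the work surface at z = 0. Lengths are in m, angles in degrees, forces in N, time in s.
With the tool pointing down it reaches from about 0.425 to 0.875 m from the base axis. Payload 4.7 kg.
Tool frame: the origin (TCP) lies at the very end of the fingers, on their centre line; the grasp point (between the pads) lies env.hold_point_z behind it (env.hold_point_z is the distance from the TCP to the grasp point, in m); z points along the fingers, y is the line along which they close (so a half turn about z gives the same grasp; the last joint's range is limited). The gripper opens to 87 mm and grips with 3 to 60 N. Pads are 19 mm wide; open, the fingers measure 117 mm over their backs; the gripper's body (75 mm by 190 mm) begins 51 mm behind the grasp point.
Start: joints at [-66.228, 18.392, -4.016, 83.108, 1.295, 78.541, -3.26], TCP at [0.254, 0.598, 0.223] pointing down, gripper open.
Joint ranges: [-163.93, 163.93], [-17.29, 119.83], [-79.2, 71.16], [3.27, 140.29], [-89.18, 269.18], [5.43, 117.66], [-154.24, 154.24]. Speed limits (degrees/s): [147.25, 147.25, 180, 180, 180, 180, 180].

INTERFACE

Orientations are given as [roll, pitch, yaw] about the fixed x, y, z axes, in that order (R = Rz(yaw) Ry(pitch) Rx(roll)).
In Python, from cell import env gives the robot as it stands.
- The arm moves only by the shell command python3 -m jog 'ROWS' [FORCE]. ROWS is JSON, a list of rows, each an object with "dp": the shift along the tool's x, y, z in cm, a list of three; "twist": the turn about the tool's z in degrees; "fingers": the opening, from 0 (shut) to 1 (fully open). A call has 1 to 8 rows; each row is the pose to reach, as a shift and turn from the pose commanded when the call began, along the tool's axes at that moment; what a row does not reach only later rows make up. A row lasts 1/8 s, in which the tool goes at most 62.5 mm and 10.7 degrees, less where a joint would pass 70% of its speed; a pose out of reach is approached as far as the arm can. A call with a gripper value outside its range is refused whole. The fingers move at their own pace and stop on an object; FORCE is the grip in N (left out, the last holds). Time passes only in rows, so rows that repeat a pose let the fingers close. It gives the time, the measured TCP pose, the force, the opening and the grip force at its end, in the units of the state.
- env.get_obs(): the state, without advancing time (a new reading comes with each control period).
- env.read_camera(name): name is "scene" or "side" or "wrist"; returns a dict with "pixels" (400x640x3 uint8, blue, green, red), "depth" (400x640 float32, m along the optical axis (not along the pixel's ray), 0 where there is no reading), "fx", "fy", "cx", "cy" (pixels), "rvec" (rotation vector, rad) and "tvec" (3), from world to camera coordinates, as OpenCV has them. Camera axes: x right, y down, z forward; pixel columns grow to the right and rows downward; lengths in m; the calibration is good to about 2 mm. A picture is of the moment at which its call begins.
- env.sign_off(): hands the job in; it is judged then, once.
The state is a dict: "time_s": time; "qpos": joint angles; "joint_velocities": joint speeds; "effort": joint torques, N m; "tool_pos": TCP position; "tool_rot": TCP orientation; "force": force on the tool from outside, world axes, zero at the start; "wrist_torque": the same for the moment, N m; "grip_width": finger opening in m; "grasp_force": force on a finger pad.
Only numpy, scipy, OpenCV 4.12 (cv2) and the standard library are available. Lean on these libraries where they do the work, as an engineer would, in place of code of your own. Each camera call takes 0.05 s, during which the arm holds its last target. There are 200 camera calls.

## Working session

There is one attempt and no reset: what is moved stays moved. The work goes in short steps, Python scripts to look and compute and a shell command to move; the robot and the scene stay as the last step left them, time stands still between calls to the robot, and variables do not carry over. Pictures are saved under pics/ and viewed, at most 10 in all, crops included, and the job is handed in when it is done.

```bash
ls; mkdir -p pics
cat > h.py <<'E'
import numpy as np, cv2
from cell import env
def cam(n):
    c=env.read_camera(n); c['R']=cv2.Rodrigues(np.array(c['rvec'],float))[0]; c['t']=np.array(c['tvec'],float).reshape(3); return c
def pts(c,v,u):
    "world points from depth at rows v, cols u"
    v=np.asarray(v);u=np.asarray(u); d=c['depth'][v,u]
    p=np.stack([(u-c['cx'])/c['fx']*d,(v-c['cy'])/c['fy']*d,d],-1)
    return (p-c['t'])@c['R']
def proj(c,P):
    q=np.atleast_2d(P)@c['R'].T+c['t']; return np.c_[q[:,0]/q[:,2]*c['fx']+c['cx'],q[:,1]/q[:,2]*c['fy']+c['cy']]
def hsv(c): return cv2.cvtColor(c['pixels'],cv2.COLOR_BGR2HSV)
E
python3 - <<'E'
from h import *
for n in ['scene','side']:
    c=cam(n); cv2.imwrite(f'pics/{n}0.png',c['pixels']); print(n,(-c['R'].T@c['t']).round(3),c['R'][2].round(2))
o=env.get_obs();print(o, env.hold_point_z)
E
```

```text
pics
scene [-0.34   0.989  0.843] [ 0.55 -0.67 -0.49]
side [ 0.244 -0.682  0.639] [ 0.26  0.78 -0.57]
{'time_s': 0.1, 'qpos': array([-66.22845791,  18.43565504,  -4.01412619,  83.16775459,
         1.29638412,  78.54122529,  -3.25797716]), 'joint_velocities': array([-0.005696  , -0.10504128, -0.01767319, -0.15726839,  0.01115734,
        0.06514039,  0.10440792]), 'effort': array([-2.77856598e-04, -4.92570126e+01, -4.05770782e-01, -3.13399744e+01,
       -6.40426227e-02,  3.95948708e-02,  9.67879873e-05]), 'tool_pos': array([0.25347012, 0.59800354, 0.22156253]), 'tool_rot': array([-1.79900668e+02,  7.25701229e-03,  1.57039021e+02]), 'force': array([-1.05194882,  0.25896407,  0.71815957]), 'wrist_torque': array([-0.05327157, -0.01546182,  0.06761128]), 'grasp_force': 0.0, 'grip_width': 0.08703265556785215} 0.0187
```

View pics/scene0.png

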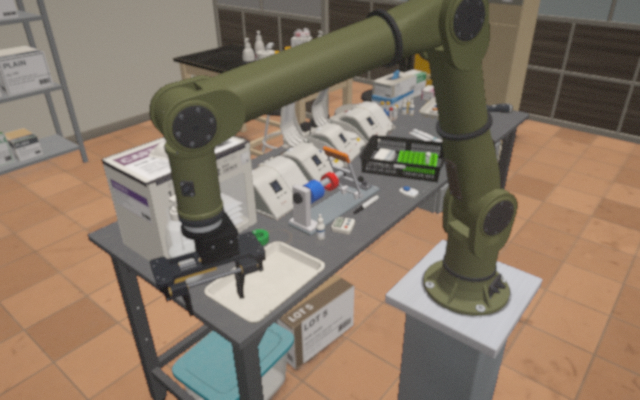

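View pics/side0.png

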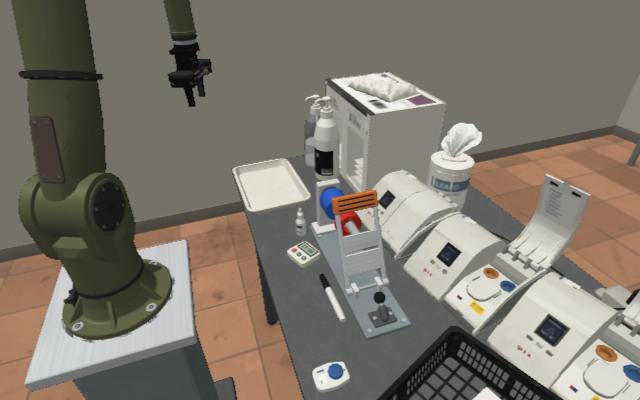

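Scene view: tray at (265,280), blue core (314,191), red collar (330,180), orange grip (334,155), and a green ring decoy (262,237). Side view: orange strip (355,202), red collar (349,222), blue core (332,203), timer (303,255), marker (332,297), dropper (300,222), cartridge (330,375), black buffer (380,300).

What could be taken for the collar: red ring at side (349,222), green ring at scene (262,237), and the orange strip (355,202). I choose the red one on the spindle.

```bash
cat > m.py <<'E'
from h import *
def blob(c,h0,h1,roi,smin=120,vmin=60):
    H=hsv(c); m=cv2.inRange(H,(h0,smin,vmin),(h1,255,255))
    if h0==0 and h1<8: m|=cv2.inRange(H,(174,smin,vmin),(180,255,255))
    z=np.zeros_like(m); x0,y0,x1,y1=roi; z[y0:y1,x0:x1]=m[y0:y1,x0:x1]
    v,u=np.nonzero(z); k=c['depth'][v,u]>0
    return pts(c,v[k],u[k]),v[k],u[k]
E
python3 - <<'E'
from m import *
S={'side':dict(orange=(8,20,(320,180,400,225)),red=(0,5,(320,195,380,250)),blue=(100,125,(310,180,360,225))),
'scene':dict(orange=(8,20,(310,140,360,175)),red=(0,5,(315,165,345,200)),blue=(100,125,(300,175,330,210)),green=(50,80,(245,220,275,250)))}
for n in S:
    c=cam(n)
    for k,a in S[n].items():
        P,v,u=blob(c,*a)
        print(n,k,len(P),'med',np.median(P,0).round(3),'lo',np.percentile(P,5,0).round(3),'hi',np.percentile(P,95,0).round(3),(u.mean().round(),v.mean().round()))
        if k=='orange':
            q=P-P.mean(0); w=np.linalg.svd(q,full_matrices=False); print(w[2].round(3),(w[1]/len(P)**.5).round(4))
c=cam('side')
# heights map: base plate top (z~.012) and tray mask
v,u=np.mgrid[0:400,0:640]; P=pts(c,v.ravel(),u.ravel()).reshape(400,640,3)
np.save('P.npy',P)
im=c['pixels'][150:350,220:440]; cv2.imwrite('pics/crop1.png',cv2.resize(im,None,fx=3,fy=3,interpolation=cv2.INTER_CUBIC)[:600,:660])
H=hsv(c)
m=((P[...,2]>.008)&(P[...,2]<.017)).astype(np.uint8)*255; m[:240]=0;m[:,:300]=0;m[345:]=0;m[:,420:]=0
n_,l,st,_=cv2.connectedComponentsWithStats(m)
i=1+st[1:,4].argmax(); Q=P[l==i]; r=cv2.minAreaRect((Q[:,:2]*1000).astype(np.float32)); print('plate',st[i],r,cv2.boxPoints(r))
# tray
m=((P[...,2]>.018)&(P[...,2]<.034)).astype(np.uint8)*255; m[:150]=0;m[215:]=0;m[:,:225]=0;m[:,315:]=0
n_,l,st,_=cv2.connectedComponentsWithStats(m);i=1+st[1:,4].argmax(); Q=P[l==i]; r=cv2.minAreaRect((Q[:,:2]*1000).astype(np.float32)); print('tray',st[i],r)
E
```

```text
side orange 708 med [ 0.513 -0.108  0.203] lo [ 0.47  -0.115  0.188] hi [ 0.56  -0.099  0.215] (np.float64(354.0), np.float64(202.0))
[[-0.967 -0.207  0.147]
 [ 0.253 -0.774  0.58 ]
 [ 0.007 -0.599 -0.801]] [0.0309 0.0179 0.0102]
side red 270 med [ 0.514 -0.079  0.134] lo [ 0.498 -0.082  0.099] hi [ 0.541 -0.064  0.145] (np.float64(349.0), np.float64(221.0))
side blue 355 med [0.498 0.013 0.136] lo [ 0.486 -0.007  0.098] hi [0.533 0.04  0.146] (np.float64(329.0), np.float64(200.0))
scene orange 165 med [ 0.514 -0.094  0.207] lo [ 0.473 -0.1    0.191] hi [ 0.557 -0.087  0.216] (np.float64(336.0), np.float64(153.0))
[[-0.996 -0.018 -0.091]
 [-0.093  0.293  0.952]
 [ 0.01   0.956 -0.293]] [0.0277 0.0083 0.0032]
scene red 161 med [ 0.504 -0.058  0.126] lo [ 0.492 -0.076  0.096] hi [ 0.531 -0.053  0.145] (np.float64(331.0), np.float64(181.0))
scene blue 218 med [0.498 0.023 0.133] lo [0.49  0.002 0.108] hi [0.523 0.044 0.147] (np.float64(315.0), np.float64(189.0))
scene green 127 med [0.566 0.193 0.023] lo [0.551 0.18  0.01 ] hi [0.596 0.215 0.027] (np.float64(262.0), np.float64(236.0))
plate [ 316  240   95   99 2282] ((514.8876953125, -138.6002655029297), (309.8606262207031, 100.33882904052734), 89.44602966308594) [[ 463.22272  -293.03827 ]
 [ 563.5568   -294.00842 ]
 [ 566.5527     15.837738]
 [ 466.21857    16.807892]]
tray [232 158  78  54 712] ((413.228759765625, 324.04736328125), (194.43104553222656, 288.584228515625), 1.4670593738555908)
```

View pics/crop1.png

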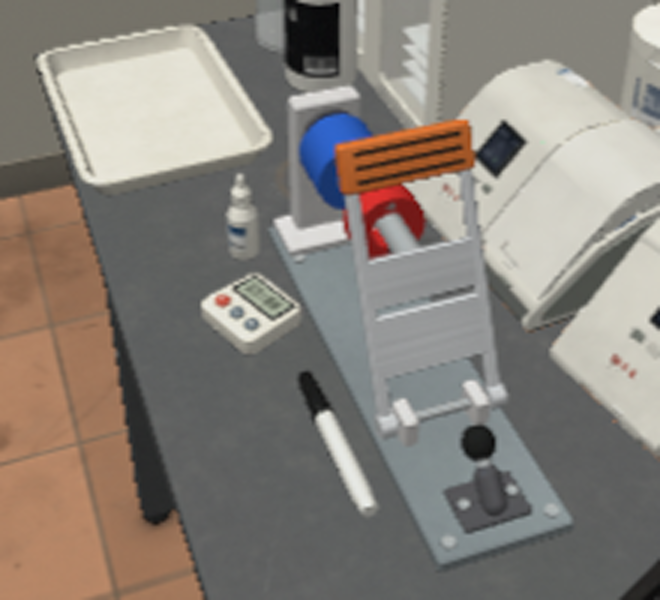

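The crop shows the red collar (385,215) on the spindle, between the orange grip (405,155) and the blue core (335,155). The measured grip (y≈-0.10, z≈0.20), plate and tray match the stated sizes. That puts the rewinder origin at about (0.515, -0.048) with yaw about 0, and the tray at (0.413, 0.324).

```bash
python3 - <<'E'
import numpy as np
P=np.load('P.npy').reshape(-1,3)
def mz(x0,x1,y0,y1):
    k=(P[:,0]>x0)&(P[:,0]<x1)&(P[:,1]>y0)&(P[:,1]<y1); q=P[k]; return q[:,2].max().round(3) if len(q) else None
for x in np.arange(.42,.72,.04): print(round(x,2),[mz(x,x+.04,y,y+.05) for y in np.arange(-.5,.15,.05)])
E
python3 -m jog '[{"dp":[-1,-1,-6],"twist":-10},{"dp":[-5,-5,-8],"twist":-20},{"dp":[-9,-9.5,-8],"twist":-23},{"dp":[-13,-13.8,-8],"twist":-23},{"dp":[-17,-18,-8],"twist":-23},{"dp":[-21,-22.3,-8],"twist":-23},{"dp":[-25,-26.5,-8],"twist":-23},{"dp":[-29,-30.8,-8],"twist":-23}]'
```

```text
0.42 [None, np.float64(0.073), np.float64(0.004), np.float64(0.004), np.float64(0.004), np.float64(0.019), np.float64(0.019), np.float64(0.018), np.float64(0.019), np.float64(0.021), np.float64(0.02), np.float64(0.086), np.float64(0.003)]
0.46 [None, np.float64(0.073), np.float64(0.072), np.float64(0.004), np.float64(0.022), np.float64(0.021), np.float64(0.106), np.float64(0.216), np.float64(0.216), np.float64(0.141), np.float64(0.142), np.float64(0.151), np.float64(0.003)]
0.5 [None, np.float64(0.071), np.float64(0.073), np.float64(0.004), np.float64(0.061), np.float64(0.065), np.float64(0.109), np.float64(0.216), np.float64(0.216), np.float64(0.132), np.float64(0.148), np.float64(0.153), np.float64(0.002)]
0.54 [np.float64(0.033), np.float64(0.006), np.float64(0.073), np.float64(0.004), np.float64(0.017), np.float64(0.016), np.float64(0.106), np.float64(0.217), np.float64(0.216), np.float64(0.002), np.float64(0.136), np.float64(0.151), None]
0.58 [np.float64(0.034), np.float64(0.073), np.float64(0.073), np.float64(0.004), np.float64(0.003), np.float64(0.004), np.float64(0.004), np.
[... 190 characters left out ...]
0.044), np.float64(0.053), np.float64(0.058), np.float64(0.067), np.float64(0.07), np.float64(0.075), np.float64(0.082), np.float64(0.082), np.float64(0.286)]
0.66 [np.float64(0.072), np.float64(0.051), np.float64(0.058), np.float64(0.062), np.float64(0.086), np.float64(0.1), np.float64(0.102), np.float64(0.106), np.float64(0.111), np.float64(0.113), np.float64(0.114), np.float64(0.116), np.float64(0.286)]
0.7 [np.float64(0.08), np.float64(0.089), np.float64(0.099), np.float64(0.086), np.float64(0.109), np.float64(0.12), np.float64(0.122), np.float64(0.122), np.float64(0.121), np.float64(0.122), np.float64(0.122), np.float64(0.121), np.float64(0.284)]validation failed for argument at $[0]...
```

```bash
python3 -m jog '[{"dp":[-1,-1,-6],"twist":-10,"fingers":1},{"dp":[-5,-5,-8],"twist":-20,"fingers":1},{"dp":[-9,-9.5,-8],"twist":-23,"fingers":1},{"dp":[-13,-13.8,-8],"twist":-23,"fingers":1},{"dp":[-17,-18,-8],"twist":-23,"fingers":1},{"dp":[-21,-22.3,-8],"twist":-23,"fingers":1},{"dp":[-25,-26.5,-8],"twist":-23,"fingers":1},{"dp":[-29,-30.8,-8],"twist":-23,"fingers":1}]'
```

```text
time_s: 1.25
tool_pos: [0.4009, 0.1999, 0.3027]
tool_rot: [180.0, 0.0, -180.0]
force: [0.9, -0.2, 0.1]
grip_width: 0.0873
grasp_force: 0.0
```

```bash
python3 -m jog '[{"dp":[-2,-5,0],"twist":0,"fingers":1},{"dp":[-4,-11,0],"twist":0,"fingers":1},{"dp":[-6,-17,0],"twist":0,"fingers":1},{"dp":[-8.5,-23,0],"twist":0,"fingers":1},{"dp":[-11.2,-28.5,0],"twist":0,"fingers":1},{"dp":[-11.2,-30.4,0],"twist":0,"fingers":1},{"dp":[-11.2,-30.4,0],"twist":0,"fingers":1},{"dp":[-11.2,-30.4,0],"twist":0,"fingers":1}]'
python3 - <<'E'
from m import *
o=env.get_obs(); print(o['qpos'].round(1),o['tool_pos'].round(4),o['force'].round(2))
c=cam('wrist'); cv2.imwrite('pics/w1.png',c['pixels'])
P,v,u=blob(c,8,20,(0,0,640,400)); print('orange',len(P),P.min(0).round(3),P.max(0).round(3),np.median(P,0).round(3))
P,v,u=blob(c,0,5,(0,0,640,400)); print('red',len(P),P.min(0).round(3),P.max(0).round(3))
P,v,u=blob(c,100,125,(0,0,640,400)); print('blue',len(P),P.min(0).round(3),P.max(0).round(3))
E
```

```text
time_s: 2.25
tool_pos: [0.5126, -0.1004, 0.3024]
tool_rot: [179.9, -0.0, -179.8]
force: [0.8, 1.3, -0.6]
grip_width: 0.087
grasp_force: 0.0
[-26.5   0.3  35.2  94.9  -0.2  84.9  98.8] [ 0.5126 -0.1004  0.3024] [ 0.78  1.34 -0.56]
orange 8202 [ 0.469 -0.275 -0.002] [ 0.779 -0.023  0.405] [ 0.49  -0.093  0.392]
red 1391 [ 0.4   -0.08   0.016] [ 0.547 -0.001  0.145]
blue 3070 [ 0.374 -0.348  0.017] [0.546 0.044 0.146]
```

View pics/w1.png

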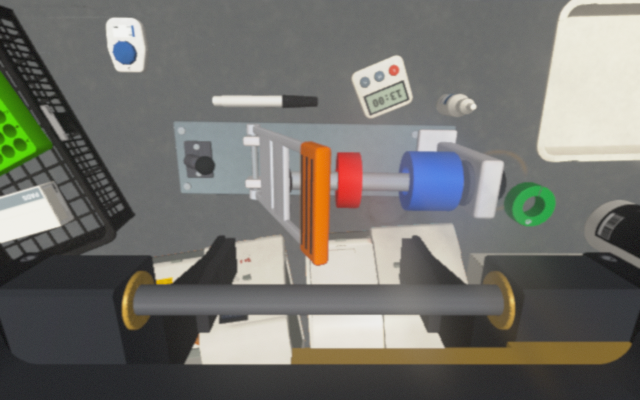

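The wrist view shows the orange strip at (315,200) between the finger tips (215,260) and (430,260), the red collar at (348,180), the core at (432,180), and the green decoy at (530,204).

Run:
```python
from m import *
c=cam('wrist')
for n,a in dict(orange=(8,20,(295,135,332,268)),red=(0,5,(330,145,365,215)),blue=(100,125,(390,140,470,215))).items():
    P,v,u=blob(c,*a); print(n,len(P),np.percentile(P,2,0).round(4),np.percentile(P,98,0).round(4))
    if n=='orange':
        for s in (150,240):
            k=abs(v-s)<8; print(P[k].mean(0).round(4), P[k][P[k][:,2]>P[k][:,2].max()-.004].mean(0).round(4))
```

```text
orange 3193 [ 0.4704 -0.1126  0.1905] [ 0.5643 -0.0908  0.2144]
[ 0.474  -0.1023  0.2047] [ 0.4742 -0.0972  0.2124]
[ 0.5479 -0.1019  0.2074] [ 0.5453 -0.0981  0.2129]
red 1325 [ 0.4912 -0.0795  0.1171] [ 0.544  -0.0568  0.144 ]
blue 2717 [ 0.4907 -0.0053  0.1198] [0.5421 0.0416 0.145 ]
```

```bash
python3 -m jog '[{"dp":[0,-0.4,4],"twist":0,"fingers":1},{"dp":[0,-0.4,8],"twist":0,"fingers":1},{"dp":[0,-0.4,11.2],"twist":0,"fingers":1},{"dp":[0,-0.4,11.2],"twist":0,"fingers":0.41},{"dp":[0,-0.4,11.2],"twist":0,"fingers":0.41},{"dp":[0,-0.4,11.2],"twist":0,"fingers":0.41},{"dp":[0,-0.4,11.2],"twist":0,"fingers":0.41}]' 20
```

```text
time_s: 3.22
tool_pos: [0.5134, -0.1062, 0.1917]
tool_rot: [180.0, 0.1, -180.0]
force: [0.7, -0.5, 0.6]
grip_width: 0.055
grasp_force: 0.0
```

```bash
python3 -m jog '[{"dp":[0,0,0],"twist":0,"fingers":0.40},{"dp":[0,-0.8,-0.2],"twist":0,"fingers":0.38},{"dp":[0,-1.6,-0.4],"twist":0,"fingers":0.36},{"dp":[0,-2.4,-0.7],"twist":0,"fingers":0.34},{"dp":[0,-3.2,-1.0],"twist":0,"fingers":0.31},{"dp":[0,-3.9,-1.2],"twist":0,"fingers":0.29},{"dp":[0,-4.6,-1.3],"twist":0,"fingers":0.27},{"dp":[0,-5.3,-1.4],"twist":0,"fingers":0.26}]' 20
cat > ang.py <<'E'
from m import *
o=env.get_obs(); print('t',o['time_s'],o['tool_pos'].round(4),'F',o['force'].round(2),'g',round(o['grip_width'],4))
for n in ('side','wrist','scene'):
    c=cam(n); P,v,u=blob(c,8,20,(0,0,640,400))
    # keep points on the support circle
    r=np.hypot(P[:,1]+.184,P[:,2]-.025); k=(P[:,0]>.46)&(P[:,0]<.57)&(r>.165)&(r<.215)&(P[:,2]>.06)
    a=np.arctan2(-(P[k,1]+.184),P[k,2]-.025); print(n,k.sum(),'phi',np.degrees(np.percentile(a,[10,50,90])).round(1) if k.any() else '')
E
python3 ang.py
```

```text
time_s: 4.22
tool_pos: [0.5126, -0.1598, 0.2045]
tool_rot: [-180.0, -0.0, -180.0]
force: [-0.3, 0.5, 0.4]
grip_width: 0.0228
grasp_force: 0.3
t 4.225 [ 0.5126 -0.1598  0.2045] F [-0.32  0.49  0.4 ] g 0.0228
side 387 phi [-8.  -6.5 -6. ]
wrist 4582 phi [-9.3 -7.7 -6.2]
scene 158 phi [-11.2 -10.1  -8.4]
```

```bash
python3 -m jog '[{"dp":[0,-0.6,-0.1],"twist":0,"fingers":0.25},{"dp":[0,-1.2,-0.2],"twist":0,"fingers":0.24},{"dp":[0,-1.8,-0.2],"twist":0,"fingers":0.23},{"dp":[0,-2.3,-0.2],"twist":0,"fingers":0.23},{"dp":[0,-2.7,-0.2],"twist":0,"fingers":0.23},{"dp":[0,-3.1,-0.2],"twist":0,"fingers":0.24},{"dp":[0,-3.5,-0.1],"twist":0,"fingers":0.25},{"dp":[0,-3.8,-0.1],"twist":0,"fingers":0.25}]' 20
python3 ang.py
```

```text
time_s: 5.38
tool_pos: [0.5126, -0.1976, 0.2054]
tool_rot: [-180.0, -0.0, -180.0]
force: [-0.1, 0.2, -0.5]
grip_width: 0.0218
grasp_force: 0.0
t 5.375 [ 0.5126 -0.1976  0.2054] F [-0.07  0.17 -0.51] g 0.0218
side 347 phi [4.2 6.3 6.9]
wrist 4566 phi [3.  4.5 6.1]
scene 192 phi [1.2 2.6 4.5]
```

```bash
python3 -m jog '[{"dp":[0,-0.8,0.1],"twist":0,"fingers":0.28},{"dp":[0,-1.6,0.2],"twist":0,"fingers":0.30},{"dp":[0,-2.4,0.4],"twist":0,"fingers":0.32},{"dp":[0,-3.3,0.6],"twist":0,"fingers":0.34},{"dp":[0,-4.1,0.8],"twist":0,"fingers":0.35},{"dp":[0,-4.9,1.1],"twist":0,"fingers":0.36},{"dp":[0,-5.6,1.4],"twist":0,"fingers":0.38},{"dp":[0,-6.2,1.7],"twist":0,"fingers":0.39}]' 20
python3 ang.py
```

```text
time_s: 6.52
tool_pos: [0.5125, -0.2597, 0.1882]
tool_rot: [-180.0, -0.0, -180.0]
force: [-0.6, -0.6, -0.9]
grip_width: 0.0336
grasp_force: 0.8
t 6.525 [ 0.5125 -0.2597  0.1882] F [-0.62 -0.61 -0.93] g 0.0336
side 317 phi [23.1 25.2 26.3]
wrist 6627 phi [22.4 23.1 25.4]
scene 194 phi [20.  21.8 23.6]
```

```bash
python3 -m jog '[{"dp":[0,-0.4,0.2],"twist":0,"fingers":0.395},{"dp":[0,-0.8,0.4],"twist":0,"fingers":0.40},{"dp":[0,-1.2,0.6],"twist":0,"fingers":0.405},{"dp":[0,-1.6,0.8],"twist":0,"fingers":0.41},{"dp":[0,-2.0,1.0],"twist":0,"fingers":0.415},{"dp":[0,-2.4,1.3],"twist":0,"fingers":0.42},{"dp":[0,-2.7,1.5],"twist":0,"fingers":0.425},{"dp":[0,-3.0,1.7],"twist":0,"fingers":0.43}]' 20
python3 ang.py
```

```text
time_s: 7.68
tool_pos: [0.5128, -0.2894, 0.1714]
tool_rot: [180.0, -0.0, -180.0]
force: [-0.6, -1.4, -1.3]
grip_width: 0.037
grasp_force: 0.9
t 7.675 [ 0.5128 -0.2894  0.1714] F [-0.63 -1.42 -1.35] g 0.037
side 252 phi [32.9 34.6 36.1]
wrist 7617 phi [32.5 32.9 35.3]
scene 195 phi [30.  32.  33.8]
```

```bash
python3 -m jog '[{"dp":[0,-0.3,0.2],"twist":0,"fingers":0.435},{"dp":[0,-0.6,0.4],"twist":0,"fingers":0.44},{"dp":[0,-0.8,0.6],"twist":0,"fingers":0.445},{"dp":[0,-1.1,0.9],"twist":0,"fingers":0.45},{"dp":[0,-1.4,1.1],"twist":0,"fingers":0.45},{"dp":[0,-1.4,1.1],"twist":0,"fingers":0.45}]' 20
python3 ang.py
```

```text
time_s: 8.57
tool_pos: [0.5128, -0.3034, 0.1603]
tool_rot: [-180.0, -0.0, -180.0]
force: [-0.2, -2.3, -0.7]
grip_width: 0.0391
grasp_force: 1.3
t 8.575 [ 0.5128 -0.3034  0.1603] F [-0.23 -2.34 -0.67] g 0.0391
side 242 phi [38.  39.6 41.1]
wrist 8087 phi [37.6 38.  40.3]
scene 203 phi [33.  37.3 39. ]
```

Still carried by the outer finger (force and angle both follow). I'll continue to about 45°.

```bash
python3 -m jog '[{"dp":[0,-0.2,0.2],"twist":0,"fingers":0.455},{"dp":[0,-0.5,0.4],"twist":0,"fingers":0.46},{"dp":[0,-0.7,0.7],"twist":0,"fingers":0.465},{"dp":[0,-1.0,0.9],"twist":0,"fingers":0.47},{"dp":[0,-1.2,1.1],"twist":0,"fingers":0.47},{"dp":[0,-1.2,1.1],"twist":0,"fingers":0.47}]' 20
python3 ang.py
```

```text
time_s: 9.48
tool_pos: [0.5128, -0.3152, 0.1493]
tool_rot: [180.0, -0.0, -180.0]
force: [0.3, -2.5, -1.3]
grip_width: 0.0409
grasp_force: 1.2
t 9.475 [ 0.5128 -0.3152  0.1493] F [ 0.32 -2.46 -1.33] g 0.0409
side 271 phi [42.5 44.2 45.8]
wrist 8480 phi [42.6 42.9 45.1]
scene 187 phi [36.5 41.9 43.9]
```

```bash
python3 -m jog '[{"dp":[0,-0.2,0.2],"twist":0,"fingers":0.475},{"dp":[0,-0.5,0.5],"twist":0,"fingers":0.48},{"dp":[0,-0.7,0.8],"twist":0,"fingers":0.485},{"dp":[0,-0.9,1.1],"twist":0,"fingers":0.485},{"dp":[0,-1.1,1.3],"twist":0,"fingers":0.485},{"dp":[0,-1.1,1.3],"twist":0,"fingers":0.485}]' 20
python3 ang.py
```

```text
time_s: 10.38
tool_pos: [0.5129, -0.3266, 0.1365]
tool_rot: [-180.0, 0.0, -180.0]
force: [0.9, -2.8, -0.7]
grip_width: 0.0421
grasp_force: 1.9
t 10.375 [ 0.5129 -0.3266  0.1365] F [ 0.89 -2.78 -0.71] g 0.0421
side 311 phi [47.5 48.7 50.7]
wrist 8767 phi [47.7 48.  50. ]
scene 189 phi [41.4 47.  48.8]
```

```bash
python3 -m jog '[{"dp":[0,-0.2,0.2],"twist":0,"fingers":0.49},{"dp":[0,-0.4,0.5],"twist":0,"fingers":0.495},{"dp":[0,-0.6,0.7],"twist":0,"fingers":0.495},{"dp":[0,-0.8,1.0],"twist":0,"fingers":0.495},{"dp":[0,-0.9,1.2],"twist":0,"fingers":0.495},{"dp":[0,-0.9,1.2],"twist":0,"fingers":0.495}]' 20
python3 ang.py
```

```text
time_s: 11.28
tool_pos: [0.5127, -0.335, 0.1243]
tool_rot: [180.0, -0.0, -180.0]
force: [-0.4, -0.1, 0.9]
grip_width: 0.0437
grasp_force: 0.0
t 11.275 [ 0.5127 -0.335   0.1243] F [-0.44 -0.14  0.91] g 0.0437
side 283 phi [48.8 49.9 51.9]
wrist 8946 phi [49.1 49.4 51.2]
scene 166 phi [46.7 48.8 50.2]
```

```bash
python3 -m jog '[{"dp":[0,0,0],"twist":0,"fingers":0.65},{"dp":[0,0,0],"twist":0,"fingers":0.7},{"dp":[0,0,-2],"twist":0,"fingers":0.7},{"dp":[0,0,-6],"twist":0,"fingers":0.7},{"dp":[0,0,-11],"twist":0,"fingers":0.8},{"dp":[0,0,-16],"twist":10,"fingers":1},{"dp":[0,3,-16],"twist":20,"fingers":1},{"dp":[0,7,-16],"twist":30,"fingers":1}]' 20
python3 ang.py
```

```text
time_s: 12.42
tool_pos: [0.5127, -0.2662, 0.2869]
tool_rot: [180.0, 0.2, 149.5]
force: [0.5, 0.5, -0.8]
grip_width: 0.0853
grasp_force: 0.0
t 12.425 [ 0.5127 -0.2662  0.2869] F [ 0.47  0.55 -0.77] g 0.0853
side 719 phi [48.8 49.9 52. ]
wrist 3684 phi [49.  49.3 50.1]
scene 227 phi [47.5 48.6 50. ]
```

```bash
python3 -m jog '[{"dp":[1.6,2.9,0],"twist":10,"fingers":1},{"dp":[3.8,6.9,0],"twist":20,"fingers":1},{"dp":[6.2,11,0],"twist":30,"fingers":1},{"dp":[8.5,15.2,0],"twist":40,"fingers":1},{"dp":[9.6,17.2,0],"twist":50,"fingers":1},{"dp":[9.6,17.2,0],"twist":60,"fingers":1},{"dp":[9.6,17.2,0],"twist":60,"fingers":1}]' 20
python3 - <<'E'
from m import *
o=env.get_obs(); print(o['tool_pos'].round(4),o['tool_rot'].round(1),o['qpos'].round(1))
for n in ('wrist','side'):
  c=cam(n)
  if n=='wrist': cv2.imwrite('pics/w2.png',c['pixels'])
  for k,a in dict(red=(0,5),blue=(100,125)).items():
    P,v,u=blob(c,*a,(0,0,640,400)); s=(abs(P[:,0]-.516)<.045)&(P[:,1]>-.13)&(P[:,1]<.06)&(P[:,2]>.08)&(P[:,2]<.16); P=P[s]
    print(n,k,len(P),np.percentile(P,2,0).round(4),np.percentile(P,98,0).round(4))
E
```

```text
time_s: 13.45
tool_pos: [0.5157, -0.0695, 0.2854]
tool_rot: [179.9, 0.0, 90.1]
force: [-0.1, -0.2, -0.2]
grip_width: 0.0871
grasp_force: 0.0
[ 0.5157 -0.0695  0.2854] [179.9   0.   90.1] [-36.1  -0.   41.3  97.1   0.   82.9   5.3]
wrist red 1627 [ 0.4931 -0.0783  0.1046] [ 0.5459 -0.0555  0.1439]
wrist blue 3863 [ 0.4919 -0.0049  0.1236] [0.5483 0.0418 0.145 ]
side red 397 [ 0.4872 -0.0819  0.0926] [ 0.5418 -0.0585  0.1453]
side blue 547 [ 0.486  -0.0082  0.0951] [0.5443 0.0412 0.1467]
```

View pics/w2.png

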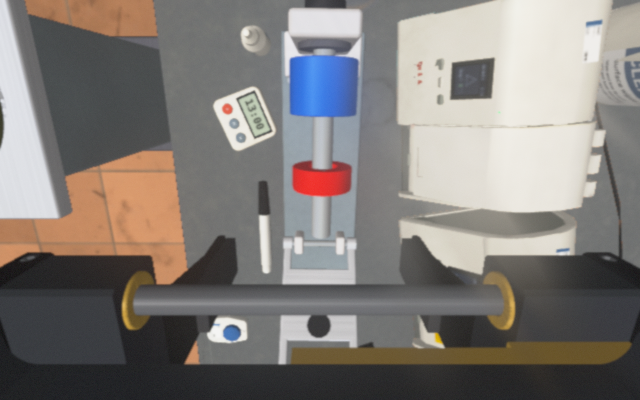

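The wrist view shows the collar at (322,178), centred between the finger tips (215,270) and (430,265). The core is at (323,85) and the open support at the bottom. The positions agree, so I descend and grip.

```bash
python3 -m jog '[{"dp":[0.1,0.1,6],"twist":0,"fingers":1},{"dp":[0.1,0.1,12],"twist":0,"fingers":1},{"dp":[0.1,0.1,16],"twist":0,"fingers":1},{"dp":[0.1,0.1,18.9],"twist":0,"fingers":1},{"dp":[0.1,0.1,18.9],"twist":0,"fingers":0.6},{"dp":[0.1,0.1,18.9],"twist":0,"fingers":0.6},{"dp":[0.1,0.1,18.9],"twist":0,"fingers":0.5},{"dp":[0.1,0.1,18.9],"twist":0,"fingers":0.5}]' 20
```

```text
time_s: 14.55
tool_pos: [0.5177, -0.0672, 0.0969]
tool_rot: [179.8, -0.0, 90.1]
force: [0.2, 0.3, 3.6]
grip_width: 0.0583
grasp_force: 20.0
```

```bash
python3 -m jog '[{"dp":[0,0,-0.25],"twist":0,"fingers":0.5},{"dp":[0,0,-0.45],"twist":0,"fingers":0.5},{"dp":[-0.5,0,-0.45],"twist":0,"fingers":0.5},{"dp":[-1,0,-0.45],"twist":0,"fingers":0.5}]' 20
```

```text
time_s: 15.05
tool_pos: [0.5164, -0.0777, 0.1]
tool_rot: [-180.0, 0.0, 90.0]
force: [-0.5, 0.5, -0.9]
grip_width: 0.0581
grasp_force: 20.0
```

```bash
python3 -m jog '[{"dp":[-2,0,0],"twist":0,"fingers":0.5},{"dp":[-4,0,0],"twist":0,"fingers":0.5},{"dp":[-6,0,0],"twist":0,"fingers":0.5},{"dp":[-8,0,0],"twist":0,"fingers":0.5},{"dp":[-9,0,0],"twist":0,"fingers":0.5},{"dp":[-9,0,-3],"twist":0,"fingers":0.5},{"dp":[-9,0,-8],"twist":0,"fingers":0.5},{"dp":[-9,0,-14],"twist":0,"fingers":0.5}]' 20
python3 - <<'E'
from m import *
for n in ('side','scene'):
    c=cam(n); P,v,u=blob(c,0,5,(250,100,420,330)); s=(abs(P[:,0]-.516)<.045)&(P[:,1]>-.3)&(P[:,1]<.0)&(P[:,2]>.08); P=P[s]
    print(n,len(P),np.percentile(P,5,0).round(3) if len(P) else '',np.percentile(P,95,0).round(3) if len(P) else '')
print(env.get_obs()['tool_pos'],env.get_obs()['grip_width'])
E
```

```text
time_s: 16.05
tool_pos: [0.5158, -0.1667, 0.2406]
tool_rot: [-179.9, -0.0, 90.0]
force: [1.3, -0.4, -0.2]
grip_width: 0.0587
grasp_force: 20.0
side 749 [ 0.487 -0.181  0.24 ] [ 0.538 -0.161  0.289]
scene 220 [ 0.491 -0.174  0.251] [ 0.544 -0.153  0.298]
[ 0.52014044 -0.1684635   0.24657003] 0.058420103563633564
```

```bash
python3 -m jog '[{"dp":[3,-0.5,-0.5],"twist":0,"fingers":0.5},{"dp":[8,-1.5,-0.5],"twist":0,"fingers":0.5},{"dp":[13.5,-2.5,-0.5],"twist":0,"fingers":0.5},{"dp":[19,-3.5,-0.5],"twist":0,"fingers":0.5},{"dp":[24.5,-4.5,-0.5],"twist":0,"fingers":0.5},{"dp":[30,-5.5,-0.5],"twist":0,"fingers":0.5},{"dp":[35.5,-6.5,-0.5],"twist":0,"fingers":0.5},{"dp":[41,-7.5,-0.5],"twist":0,"fingers":0.5}]' 20
python3 -m jog '[{"dp":[5,-1,0],"twist":0,"fingers":0.5},{"dp":[10,-2,0],"twist":0,"fingers":0.5},{"dp":[14.2,-2.8,0],"twist":0,"fingers":0.5},{"dp":[14.2,-2.8,4],"twist":0,"fingers":0.5},{"dp":[14.2,-2.8,9],"twist":0,"fingers":0.5},{"dp":[14.2,-2.8,14],"twist":0,"fingers":0.5}]' 20
python3 - <<'E'
from m import *
print(env.get_obs()['tool_pos'],env.get_obs()['qpos'].round(1))
c=cam('side'); cv2.imwrite('pics/s2.png',c['pixels'][100:330,200:440])
P,v,u=blob(c,0,5,(220,100,320,240));print(len(P),np.percentile(P,5,0).round(3) , np.percentile(P,95,0).round(3) )
E
```

```text
time_s: 17.15
tool_pos: [0.4404, 0.2444, 0.2444]
tool_rot: [-180.0, -0.0, 90.1]
force: [1.4, 1.2, -0.8]
grip_width: 0.0583
grasp_force: 20.0
time_s: 17.9
tool_pos: [0.4127, 0.3847, 0.1029]
tool_rot: [-180.0, 0.0, 90.1]
force: [1.1, 0.1, -0.7]
grip_width: 0.058
grasp_force: 20.0
[0.41267699 0.38473629 0.10293106] [-58.5  13.2  14.6 104.3  -3.7  62.9 -42.6]
265 [0.384 0.369 0.099] [0.434 0.39  0.15 ]
```

View pics/s2.png

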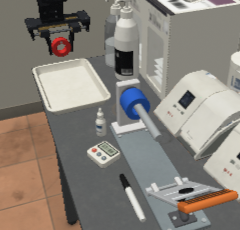

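The side crop shows the collar held at (60,45) over the tray (70,85), the support open at (190,205), and the bystanders where they were.

```bash
python3 -m jog '[{"dp":[0,0,4],"twist":0,"fingers":0.5},{"dp":[0,0,7],"twist":0,"fingers":0.5},{"dp":[0,0,8.5],"twist":0,"fingers":0.5},{"dp":[0,0,9.0],"twist":0,"fingers":0.5},{"dp":[0,0,9.0],"twist":0,"fingers":0.5}]' 20
```

```text
time_s: 18.58
tool_pos: [0.4137, 0.3853, 0.0159]
tool_rot: [180.0, -0.1, 90.0]
force: [1.2, 0.3, -1.2]
grip_width: 0.058
grasp_force: 20.0
```

```bash
python3 -m jog '[{"dp":[0,0,0.3],"twist":0,"fingers":0.5},{"dp":[0,0,0.3],"twist":0,"fingers":0.7},{"dp":[0,0,0.3],"twist":0,"fingers":0.8},{"dp":[0,0,0.3],"twist":0,"fingers":0.95},{"dp":[0,0,-3],"twist":0,"fingers":1},{"dp":[0,0,-9],"twist":0,"fingers":1},{"dp":[0,0,-15],"twist":0,"fingers":1},{"dp":[0,0,-21],"twist":0,"fingers":1}]' 20
python3 -m jog '[{"dp":[-4,1,-3],"twist":0,"fingers":1},{"dp":[-9,2.5,-6],"twist":0,"fingers":1},{"dp":[-15,4,-6],"twist":0,"fingers":1},{"dp":[-20.5,5.5,-6],"twist":0,"fingers":1},{"dp":[-26,7,-6],"twist":0,"fingers":1},{"dp":[-31.5,8.7,-6],"twist":0,"fingers":1},{"dp":[-36.7,10.3,-6],"twist":0,"fingers":1},{"dp":[-36.7,10.3,-6],"twist":0,"fingers":1}]' 20
python3 - <<'E'
from m import *
print(env.get_obs()['tool_pos'])
c=cam('side'); P,v,u=blob(c,0,5,(220,150,320,220)); print('red',len(P),np.percentile(P,5,0).round(3) , np.percentile(P,95,0).round(3) )
c=cam('wrist'); P,v,u=blob(c,100,125,(0,0,640,400)); s=(abs(P[:,0]-.516)<.045)&(P[:,1]>-.13)&(P[:,1]<.08)&(P[:,2]>.08)&(P[:,2]<.16); P=P[s]; print('blue',len(P),np.percentile(P,2,0).round(4),np.percentile(P,98,0).round(4))
E
```

```text
time_s: 19.58
tool_pos: [0.4131, 0.3845, 0.227]
tool_rot: [180.0, -0.0, 90.0]
force: [0.3, 1.2, 0.7]
grip_width: 0.0869
grasp_force: 0.0
time_s: 20.58
tool_pos: [0.517, 0.012, 0.2854]
tool_rot: [179.9, 0.1, 89.5]
force: [-0.5, 0.3, 0.2]
grip_width: 0.087
grasp_force: 0.0
[0.51701772 0.01195793 0.28539589]
red 215 [0.396 0.37  0.012] [0.444 0.392 0.061]
blue 3283 [ 0.4922 -0.0043  0.1106] [0.5489 0.0437 0.145 ]
```

```bash
python3 -m jog '[{"dp":[-0.2,0,6],"twist":0,"fingers":1},{"dp":[-0.2,0,12],"twist":0,"fingers":1},{"dp":[-0.2,0,16],"twist":0,"fingers":1},{"dp":[-0.2,0,19],"twist":0,"fingers":1},{"dp":[-0.2,0,19],"twist":0,"fingers":0.6},{"dp":[-0.2,0,19],"twist":0,"fingers":0.6},{"dp":[-0.2,0,19],"twist":0,"fingers":0.5},{"dp":[-0.2,0,19],"twist":0,"fingers":0.5}]' 20
python3 -m jog '[{"dp":[0,0,-0.3],"twist":0,"fingers":0.5},{"dp":[0,0,-0.5],"twist":0,"fingers":0.5},{"dp":[-0.5,0,-0.5],"twist":0,"fingers":0.5},{"dp":[-1.5,0,-0.5],"twist":0,"fingers":0.5}]' 20
```

```text
time_s: 21.68
tool_pos: [0.5179, 0.0163, 0.0967]
tool_rot: [179.8, -0.1, 90.1]
force: [1.0, 0.3, 4.2]
grip_width: 0.0623
grasp_force: 19.9
time_s: 22.18
tool_pos: [0.5163, 0.0005, 0.0999]
tool_rot: [-180.0, 0.0, 90.1]
force: [-0.1, -0.3, -1.4]
grip_width: 0.0624
grasp_force: 19.9
```

Gripped, and carrying about 1 N of weight. I'll pull to y≈-0.185 and lift.

```bash
python3 -m jog '[{"dp":[-2,0,0],"twist":0,"fingers":0.5},{"dp":[-4.5,0,0],"twist":0,"fingers":0.5},{"dp":[-7,0,0],"twist":0,"fingers":0.5},{"dp":[-9.5,0,0],"twist":0,"fingers":0.5},{"dp":[-12,0,0],"twist":0,"fingers":0.5},{"dp":[-14.5,0,0],"twist":0,"fingers":0.5},{"dp":[-17,0,0],"twist":0,"fingers":0.5},{"dp":[-18,0,0],"twist":0,"fingers":0.5}]' 20
python3 -m jog '[{"dp":[0,0,-3],"twist":0,"fingers":0.5},{"dp":[0,0,-8],"twist":0,"fingers":0.5},{"dp":[0,0,-14],"twist":0,"fingers":0.5},{"dp":[2,-0.5,-15],"twist":0,"fingers":0.5},{"dp":[7,-1.5,-15],"twist":0,"fingers":0.5},{"dp":[12,-3,-15],"twist":0,"fingers":0.5},{"dp":[17,-4.5,-15],"twist":0,"fingers":0.5},{"dp":[22,-6,-15],"twist":0,"fingers":0.5}]' 20
python3 - <<'E'
from m import *
print(env.get_obs()['tool_pos'],env.get_obs()['grip_width'])
c=cam('side'); P,v,u=blob(c,100,125,(150,50,420,300)); s=P[:,2]>.1;P=P[s]; print('blue',len(P),np.percentile(P,5,0).round(3) , np.percentile(P,95,0).round(3))
E
python3 ang.py
```

```text
time_s: 23.18
tool_pos: [0.5158, -0.1816, 0.1]
tool_rot: [-180.0, 0.0, 89.9]
force: [0.2, -0.7, -1.0]
grip_width: 0.0629
grasp_force: 19.9
time_s: 24.18
tool_pos: [0.4555, 0.0426, 0.2501]
tool_rot: [180.0, -0.0, 90.1]
force: [0.7, 0.6, -0.5]
grip_width: 0.0621
grasp_force: 19.9
[0.45550827 0.04259707 0.25013587] 0.0620722295310402
blue 793 [0.425 0.018 0.247] [0.479 0.061 0.3  ]
t 24.225 [0.4532 0.0507 0.2498] F [-1.34  5.54 -0.96] g 0.0624
side 718 phi [48.8 49.9 52. ]
wrist 0 phi 
scene 228 phi [47.2 48.7 50.1]
```

```bash
python3 -m jog '[{"dp":[5,-1,0],"twist":0,"fingers":0.5},{"dp":[10,-2,0],"twist":0,"fingers":0.5},{"dp":[15,-3,0],"twist":0,"fingers":0.5},{"dp":[20,-4,0],"twist":0,"fingers":0.5},{"dp":[22,-4.4,3],"twist":0,"fingers":0.5},{"dp":[22,-4.4,8],"twist":0,"fingers":0.5},{"dp":[22,-4.4,13],"twist":0,"fingers":0.5},{"dp":[22,-4.4,17],"twist":0,"fingers":0.5}]' 20
python3 - <<'E'
from m import *
print(env.get_obs()['tool_pos'],env.get_obs()['qpos'].round(0))
c=cam('side'); P,v,u=blob(c,100,125,(150,50,420,300)); s=P[:,1]>.15;P=P[s]; print('blue',len(P),np.percentile(P,1,0).round(3) , np.percentile(P,99,0).round(3))
E
```

```text
time_s: 25.38
tool_pos: [0.4128, 0.2589, 0.0781]
tool_rot: [-180.0, 0.1, 89.9]
force: [-0.7, 0.6, -1.0]
grip_width: 0.0624
grasp_force: 19.9
[0.41279539 0.25888756 0.07807884] [-50.   6.  15. 116.  -2.  59. -34.]
blue 461 [0.378 0.231 0.071] [0.442 0.281 0.129]
```

Core bottom is at about z 0.068, so I lower 6.5 cm, release and lift.

```bash
python3 -m jog '[{"dp":[0.3,0,3],"twist":0,"fingers":0.5},{"dp":[0.3,0,5],"twist":0,"fingers":0.5},{"dp":[0.3,0,6.2],"twist":0,"fingers":0.5},{"dp":[0.3,0,6.5],"twist":0,"fingers":0.5},{"dp":[0.3,0,6.5],"twist":0,"fingers":0.5},{"dp":[0.3,0,6.5],"twist":0,"fingers":0.75},{"dp":[0.3,0,6.5],"twist":0,"fingers":0.85},{"dp":[0.3,0,6.5],"twist":0,"fingers":1}]' 20
python3 -m jog '[{"dp":[0,0,0],"twist":0,"fingers":1},{"dp":[0,0,-3],"twist":0,"fingers":1},{"dp":[0,0,-8],"twist":0,"fingers":1},{"dp":[0,0,-14],"twist":0,"fingers":1},{"dp":[0,0,-20],"twist":0,"fingers":1},{"dp":[0,0,-20],"twist":0,"fingers":1},{"dp":[0,0,-20],"twist":0,"fingers":1},{"dp":[0,0,-20],"twist":0,"fingers":1}]' 20
python3 ang.py
python3 - <<'E'
from m import *
c=cam('side'); cv2.imwrite('pics/s3.png',cv2.resize(c['pixels'][100:340,200:440],None,fx=2,fy=2))
for i in range(2):
  c=cam('side')
  for n,a in dict(blue=(100,125),red=(0,5)).items():
    P,v,u=blob(c,*a,(220,140,330,220)); P=P[P[:,1]>.15]; print(n,len(P),np.percentile(P,5,0).round(3) , np.percentile(P,95,0).round(3))
E
```

```text
time_s: 26.42
tool_pos: [0.4127, 0.2638, 0.0153]
tool_rot: [180.0, -0.0, 90.0]
force: [0.5, 0.0, 0.1]
grip_width: 0.0771
grasp_force: 0.0
time_s: 27.42
tool_pos: [0.4114, 0.2631, 0.2133]
tool_rot: [-179.9, 0.1, 90.0]
force: [0.1, -0.4, -0.4]
grip_width: 0.0869
grasp_force: 0.0
t 27.425 [0.4114 0.2631 0.2133] F [ 0.11 -0.43 -0.43] g 0.0869
side 719 phi [48.8 49.9 52. ]
wrist 0 phi 
scene 226 phi [47.2 48.6 50.2]
blue 421 [0.394 0.237 0.015] [0.444 0.28  0.066]
red 196 [0.395 0.37  0.015] [0.444 0.391 0.061]
blue 424 [0.392 0.237 0.015] [0.442 0.281 0.066]
red 194 [0.395 0.37  0.017] [0.444 0.391 0.061]
```

View pics/s3.png

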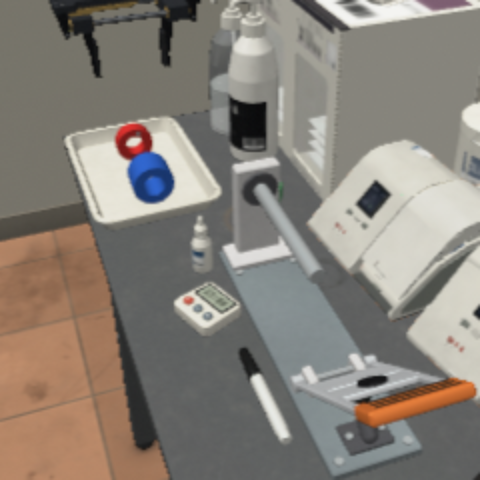

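The side view shows the collar (134,142) and core (150,178) standing still in the tray, the support open on its buffer (390,395), and the bystanders undisturbed.

```bash
python3 -c "
from cell import env
print(env.sign_off())"
```

```text
the job is handed in; nothing more can be done
None
```

I handed the job in at about 28 s: the support is resting open on its buffer, the red collar and blue core are standing still in the tray, and the bystanders look undisturbed; sign-off returned no verdict.

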